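# Lid the sample jars, load the shaker and clamp to the first click

### The job

Put the shaker ready for a run: close every steel jar on the bench with the lid of its own size and stand all the jars upright on the shaker's pulled-out loading table, then slide the table fully home and turn the clamp knob clockwise until its slip clutch clicks once. Stop at that first click, a second one overloads the jars. A lid without a jar is not needed; do not disturb the beaker, the bottle or the brush.

Things in the scene. Friction and masses are not known exactly. Their poses are not given: they have to be found in the camera images.
- jar_s: small open steel jar, a plain round cup 44 mm outside diameter, 34 mm inside, 60 mm tall, about 200 g; stands upright somewhere on the bench, may be absent. Origin: centre of its underside, z up its axis.
- lid_s: small white plastic lid, for the 44 mm jar: disc 46 mm across, 10 mm thick, on it a round knob 18 mm across, 22 mm tall (z = 10 to 32 mm) and below a chamfered spigot 30 mm across, 8 mm deep, that drops into the jar's mouth with 2 mm to spare all round. Lies knob up. Origin: centre of the disc's underside, 8 mm above the bench as it lies, 60 mm above the jar's underside when on; z up.
- jar_m: medium open steel jar, a plain round cup 56 mm outside diameter, 46 mm inside, 60 mm tall, about 280 g; stands upright somewhere on the bench, may be absent. Origin: centre of its underside, z up its axis.
- lid_m: medium white plastic lid, for the 56 mm jar: disc 58 mm across, 10 mm thick, on it a round knob 18 mm across, 22 mm tall (z = 10 to 32 mm) and below a chamfered spigot 42 mm across, 8 mm deep, that drops into the jar's mouth with 2 mm to spare all round. Lies knob up. Origin: centre of the disc's underside, 8 mm above the bench as it lies, 60 mm above the jar's underside when on; z up.
- jar_l: large open steel jar, a plain round cup 68 mm outside diameter, 58 mm inside, 60 mm tall, about 380 g; stands upright somewhere on the bench, may be absent. Origin: centre of its underside, z up its axis.
- lid_l: large white plastic lid, for the 68 mm jar: disc 70 mm across, 10 mm thick, on it a round knob 18 mm across, 22 mm tall (z = 10 to 32 mm) and below a chamfered spigot 54 mm across, 8 mm deep, that drops into the jar's mouth with 2 mm to spare all round. Lies knob up. Origin: centre of the disc's underside, 8 mm above the bench as it lies, 60 mm above the jar's underside when on; z up.
- shaker: bench shaker, fixed: cream base 400 x 350 mm, top 58 mm up, its front 235 mm before the origin; over its middle a portal (columns 30 mm wide at y = +-152 mm, cross beam 70 mm deep in x, 192 to 220 mm up) with the clamp knob on top. Origin: on the bench under the portal's centre; x points to its rear, yaw varies. The loading table pulls out to the front (-x), clear of the beam.
- loader_mid (a point): centre of the loading table's floor (top surface, 74 mm above the bench), axes as the shaker's. The floor is 96 mm (x) by 252 mm (y) inside a lip that stands 11 mm above it; room for three jars side by side along y, in any order, e.g. at y = -85, 0, +85 mm. Travels with the table.
- loader_bar (a point): middle of the loading table's steel push bar: 12 mm thick, 100 mm long along y, 82 mm in front of the table's centre, 90 mm above the bench; 23 mm clear between it and the table's front lip.
- loader (a joint): travel of the loading table, m: 0 pulled out, 0.15 fully home against its stop under the clamp plate; slides along the shaker's x with about 2 N of friction and stays where it is left. It starts at 0 to 0.015.
- plate: clamp plate (steel, rubber faced, 66 x 246 x 10 mm) hanging under the beam. Origin: centre of its underside. With the screw open it is 175 mm above the bench, 9 mm over the knobs of lidded jars; it goes down 3.6 mm per radian of the screw and bears on the lid knobs at the end.
- knob_grip (a point): grip point of the black clamp knob on the beam: a wing bar 86 mm long, 15 mm thick, 38 mm tall on a round hub 66 mm across. The point is on the vertical turning axis, 266 mm above the bench, 14 mm below the bar's top and 22 mm above the hub's; x along the bar, z up. Clockwise from above clamps; it takes about 0.25 N m while the plate comes down.
- screw (a joint): angle of the clamp screw under the knob, rad, growing clockwise from above: starts at 0 to 0.6, comes up hard at about 2.5 as the plate bears on the lid knobs (with no jars under it, at 3.0); stays where it is left. A black mark on its flange, under the hub, points to the shaker's rear at 0; the wing bar is crosswise then.
- clutch (a joint): angle the knob has slipped on the screw through its one-way slip clutch, rad, clockwise: 0 while the screw turns. Once the plate bears hard the knob holds to about 0.5 N m, then slips: the torque falls away and at 0.12 it clicks over, runs light to the next notch at 0.36, stiffens again and clicks a second time at 0.60. Stays where it is left. Marks on hub (white) and flange (black) line up at 0.
- beaker: glass beaker, 74 mm across, 100 mm tall, loose, not part of the job. Origin: centre of its underside.
- flask: white plastic bottle, 72 mm across, 190 mm tall, loose, not part of the job. Origin: centre of its underside.
- brush: bench brush, 170 mm long, lying flat on the bench to the right of the shaker, loose, not part of the job. Origin: centre of its underside.

How it is judged:
By the outcome, as a careful person would: the job done as asked, in the order asked, and still so for the second after the job is handed in, with the robot touching nothing.
Of jar_s, jar_m, jar_l only 2 to 3 are there at a start; the rules pass over those that are not, and their reading is None.
At some moment in a run one of jar_s, jar_m, jar_l may be knocked a few centimetres aside while the robot is not near it.
It also fails if it takes over 210 s, if anything falls off the work surface, if the arm or the gripper's body presses on something with over 40 N, if the wrist force passes 120 N, or if a joint passes its speed limit or range.

### The arm

A 6-joint arm with a two-finger parallel gripper is mounted at the origin on the work surface. World frame = base frame: x ahead of the robot, y to its left, z up, the work surface at z = 0. Lengths are in m, angles in degrees, forces in N, time in s.
With the tool pointing down it reaches from about 0.3 to 0.75 m from the base axis. Payload 8.5 kg.
Tool frame: the origin (TCP) lies on the centre line of the jaws, within the pads' length; the fingertips stand 11 mm ahead of it and the grasp point (between the pads) lies 8 mm behind it; z points along the fingers, y is the line along which they close (so a half turn about z gives the same grasp; the last joint's range is limited). The gripper opens to 85 mm and grips with 20 to 120 N. Pads are 22 mm wide; open, the fingers measure 114 mm over their backs; the gripper's body (76 mm by 85 mm) begins 54 mm behind the grasp point. The pads swing forward as they close: fully open they stand 13 mm farther back than shut.
Start: joints at [62.263, 21.807, 74.336, -0, 83.858, -12.336], TCP at [0.146, 0.53, 0.242] pointing down, gripper open.
Joint ranges: [-178.18, 178.18], [-50.72, 133.34], [12.68, 142.11], [-81.47, 261.47], [9.98, 163.14], [-165.26, 165.26]. Speed limits (degrees/s): [136.94, 136.94, 180, 180, 180, 180].

### API

Orientations are given as a 3x3 rotation matrix whose columns are the frame's x, y, z axes.
In Python, from rig import env gives the robot as it stands.
- The arm moves only by the shell command python3 nudge.py 'ROWS' [FORCE]. ROWS is a JSON object whose key "moves" holds a list of rows, 1 to 10 of them, each of 5 numbers: dx, dy, dz in m, then a turn about the tool's z in degrees, then the finger opening in m; each row shifts and turns the commanded pose from where the row before left it, along the tool's axes as they then stand; what a row does not reach is not made up. A row lasts 1/10 s, in which the tool goes at most 0.05 m and 8.59 degrees, less where a joint would pass 70% of its speed; a pose out of reach is approached as far as the arm can. The fingers move at their own pace and stop on an object; FORCE is the grip in N (left out, the last holds). Time passes only in rows, so rows that do not move let the fingers close. It prints the time, the measured TCP pose, the force, the opening and the grip force at its end. Input that does not fit is refused with a message, and nothing moves.
- env.observe(): the state, without advancing time (a new reading comes with each control period).
- env.get_image(name): name is "scene" or "top" or "wrist"; returns a dict with "pixels" (384x512x3 uint8, red, green, blue), "K" (3x3 intrinsics, pixels), "extrinsics" (4x4, takes a point from world to camera coordinates). Camera axes: x right, y down, z forward; pixel columns grow to the right and rows downward; lengths in m; the calibration is good to about 2 mm. A picture is of the moment at which its call begins. There is no depth.
- env.close_job(): hands the job in; it is judged then, once.
The state is a dict: "time_s": time; "q": joint angles; "qvel": joint speeds; "joint_efforts": joint torques, N m; "position": TCP position; "tool_rot": TCP orientation; "ft_force": force on the tool from outside, world axes, zero at the start; "wrist_torque": the same for the moment, N m; "grip_width": finger opening in m; "gripper_force": force on a finger pad.
Only numpy, scipy, OpenCV 4.12 (cv2) and the standard library are available. Lean on these libraries where they do the work, as an engineer would, in place of code of your own. Each camera call takes 0.05 s, during which the arm holds its last target. There are 200 camera calls.

## Working session

There is one attempt and no reset: what is moved stays moved. The work goes in short steps, Python scripts to look and compute and a shell command to move; the robot and the scene stay as the last step left them, time stands still between calls to the robot, and variables do not carry over. Pictures are saved under pics/ and viewed, at most 14 in all, crops included, and the job is handed in when it is done.

```bash
ls; mkdir -p pics; python3 - <<'E'
from rig import env
import cv2,numpy as np
s=env.observe();print(s)
for n in ("scene","top"):
    i=env.get_image(n);cv2.imwrite(f"pics/{n}0.png",i["pixels"][:,:,::-1]);print(n,i["K"],i["extrinsics"])
E
```

```text
nudge.py
pics
rig.py
{'time_s': 0.0, 'q': array([ 6.22623788e+01,  2.18393584e+01,  7.43853972e+01, -1.07895673e-03,
        8.38570161e+01, -1.23377028e+01]), 'qvel': array([-0.07836982, -0.0134208 ,  0.0088599 ,  0.00890443,  0.00565053,
       -0.01387884]), 'joint_efforts': array([-8.02044833e-04, -4.48453188e+01, -2.31284362e+01, -2.24033033e-04,
        4.62340759e-03, -1.46393234e-05]), 'position': array([0.14594597, 0.52999159, 0.24172327]), 'tool_rot': array([[-9.64096228e-01,  2.65552337e-01, -6.47673765e-04],
       [ 2.65552972e-01,  9.64095432e-01, -1.27189941e-03],
       [ 2.86663456e-04, -1.39822512e-03, -9.99998981e-01]]), 'ft_force': array([0.1821282 , 0.81067045, 0.15039446]), 'wrist_torque': array([ 0.01909969,  0.03058747, -0.01325604]), 'gripper_force': 0.0, 'grip_width': 0.08595943659149106}
scene [[369.09592565   0.         262.84252985]
 [  0.         369.09592565 191.96001476]
 [  0.           0.           1.        ]] [[ 1.11997956e-03  9.99898452e-01  1.42067507e-02  3.55330273e-02]
 [ 6.86256581e-01  9.56490015e-03 -7.27296650e-01 -2.68267097e-01]
 [-7.27358680e-01  1.05640336e-02 -6.86176181e-01  1.62673449e+00]
 [ 0.00000000e+00  0.00000000e+00  0.00000000e+00  1.00000000e+00]]
top [[406.30852097   0.         261.7101796 ]
 [  0.         406.30852097 193.00521507]
 [  0.           0.           1.        ]] [[-6.62474535e-03 -9.99978056e-01 -2.98311510e-05 -6.39183006e-02]
 [-9.91449411e-01  6.57213187e-03 -1.30326025e-01  6.18910784e-01]
 [ 1.30323361e-01 -8.33800651e-04 -9.91471193e-01  1.26614029e+00]
 [ 0.00000000e+00  0.00000000e+00  0.00000000e+00  1.00000000e+00]]
```
```bash
python3 - <<'E'
import cv2
for n in ("scene","top"):
    i=cv2.imread(f"pics/{n}0.png");cv2.imwrite(f"pics/{n}0b.png",cv2.resize(i,(800,600),interpolation=cv2.INTER_CUBIC))
E
```

View pics/top0b.png

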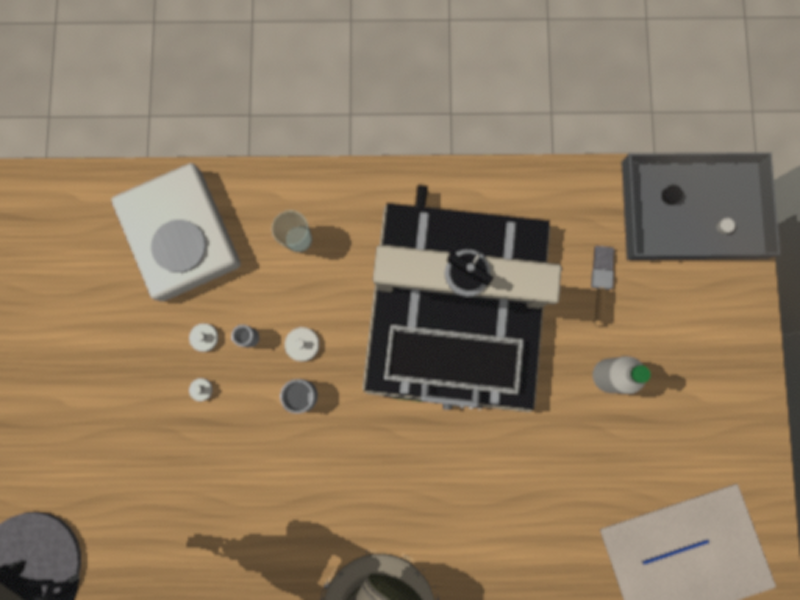

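View pics/scene0b.png

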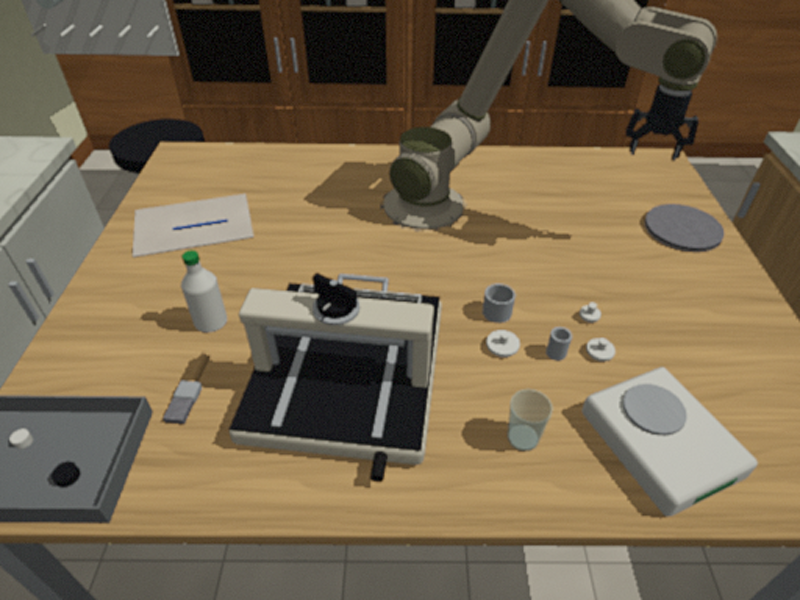

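The top view shows two jars: small near (245,335) and large or medium near (298,396). The lids are at (302,344), (203,338) and (200,390), and the shaker's table is pulled out at about (455,358). I'll enlarge to measure.

```bash
cat > h.py <<'E'
import cv2,numpy as np
from rig import env
# calibrations cached
def cal(n):
    i=env.get_image(n); return i
def ray(K,E,uv,z):
    R,t=E[:3,:3],E[:3,3]; c=-R.T@t
    d=R.T@np.linalg.solve(K,[uv[0],uv[1],1.]); return c+d*(z-c[2])/d[2]
def proj(K,E,p):
    q=K@(E[:3,:3]@np.asarray(p,float)+E[:3,3]); return q[:2]/q[2]
def crop(px,x0,y0,w,h,s,name):
    im=cv2.resize(px[y0:y0+h,x0:x0+w,::-1],None,fx=s,fy=s,interpolation=cv2.INTER_CUBIC)
    for k in range(0,w,10): cv2.putText(im,str(x0+k),(int(k*s),8),0,.3,(0,0,255),1);cv2.line(im,(int(k*s),10),(int(k*s),14),(0,0,255),1)
    for k in range(0,h,10): cv2.putText(im,str(y0+k),(0,int(k*s)+4),0,.3,(0,255,255),1)
    cv2.imwrite(name,im)
E
python3 - <<'E'
import cv2
from h import crop
p=cv2.imread("pics/top0.png")[:,:,::-1]
crop(p,115,195,100,75,8,"pics/j.png"); crop(p,228,125,140,140,4.2,"pics/s.png")
E
```

```text
(no output)
```

View pics/j.png

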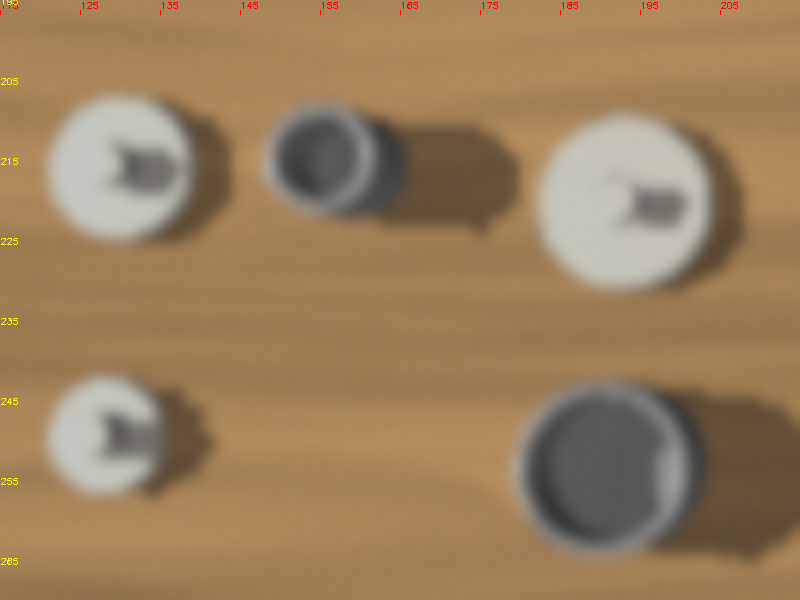

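View pics/s.png

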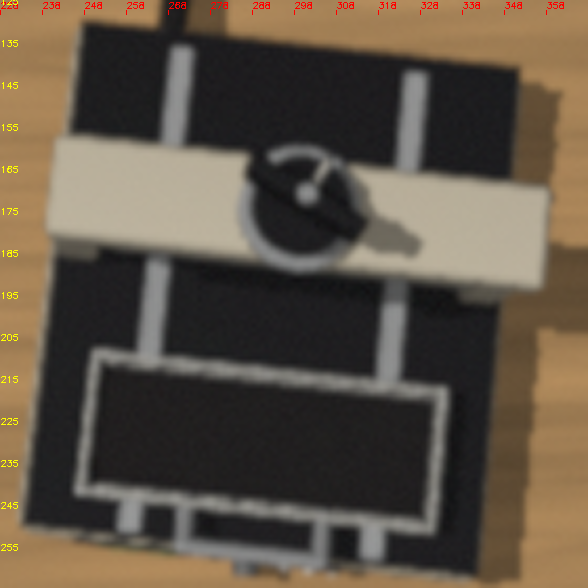

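Crop s.png shows the table lip outer corners at crop (93,350), (447,388), (434,533) and (76,493). The knob centre is about (306,193), with the bar running from (250,165) to (362,232). Crop j.png gives all disc and rim centres.

```bash
python3 - <<'E'
from h import *
i=env.get_image("top");K,E=i["K"],i["extrinsics"]
np.savez("top.npz",K=K,E=E)
f=lambda uv,z:ray(K,E,uv,z)[:2].round(4)
for n,uv,z,d in [("lid_m",(129.8,215.6),.018,18.3),("lid_l",(192.7,219.9),.018,21.9),("lid_s",(127.7,248.9),.018,14.6),("jar_s",(154.7,214.4),.06,14),("jar_L",(189.9,252.9),.06,22)]:
    p=ray(K,E,uv,z); dep=(E[:3,:3]@p+E[:3,3])[2]; print(n,p[:2].round(4),"dia",d*dep/K[0,0])
c=lambda x,y:(228+x/4.2-.38,125+y/4.2-.38)
L=[f(c(*q),.085) for q in [(93,350),(447,388),(434,533),(76,493)]];print(L,np.mean(L,0))
a=L[1]-L[0];b=L[2]-L[3];print("yaw of -y axis",[np.degrees(np.arctan2(v[1],v[0]))+90 for v in(a,b)],[np.linalg.norm(v) for v in (a,b,L[3]-L[0],L[2]-L[1])])
print("bar mid",f(c(251,558),.09),"knob",f(c(306,197),.28),[f(c(*q),.28) for q in[(250,165),(362,232)]])
print("base front corners",f(c(22,527),.058),f(c(478,577),.058),"back",f(c(82,22),.058),f(c(520,68),.058))
E
```

```text
lid_m [0.5503 0.3609] dia 0.05943901522173689
lid_l [0.5349 0.1564] dia 0.0710335080103604
lid_s [0.4431 0.3638] dia 0.04691949439404116
jar_s [0.5503 0.2691] dia 0.04404031643905566
jar_L [0.4297 0.1564] dia 0.06836042790142116
[array([ 0.5663, -0.0307]), array([ 0.5366, -0.2904]), array([ 0.4313, -0.2778]), array([ 0.4619, -0.0181])] [ 0.499025 -0.15425 ]
yaw of -y axis [np.float64(-6.524157283685923), np.float64(-6.72007711139679)] [np.float64(0.2613927696016093), np.float64(0.26149655829475077), np.float64(0.10515759601664547), np.float64(0.10605116689598465)]
bar mid [ 0.4144 -0.1445] knob [ 0.6435 -0.1705] [array([ 0.6642, -0.1356]), array([ 0.621 , -0.2052])]
base front corners [0.4374 0.0231] [ 0.3986 -0.3139] back [ 0.8228 -0.0222] [ 0.7841 -0.3586]
```

```bash
cat > to.py <<'E'
import sys,numpy as np
from rig import env
# to.py X Y Z [theta]  -> tool-axis deltas (after turn), turn
a=list(map(float,sys.argv[1:]));s=env.observe();R=s["tool_rot"];th=np.degrees(np.arctan2(R[1,1],R[0,1]))
t=a[3] if len(a)>3 else th
turn=(th-t+180)%360-180
T=np.radians(t);y=np.array([np.cos(T),np.sin(T),0]);x=np.array([-np.sin(T),np.cos(T),0])
d=np.array(a[:3])-s["position"]
print("t",s["time_s"],"pos",s["position"].round(4),"th %.2f q6 %.1f"%(th,s["q"][5]),"turn %.2f  dx %.4f dy %.4f dz %.4f"%(turn,d@x,d@y,-d[2]),"w %.4f F %s g %.1f"%(s["grip_width"],s["ft_force"].round(1),s["gripper_force"]))
E
python3 nudge.py '{"moves":[[0,0,0.02,-4.4,0.085],[0,0,0.02,-4.4,0.085],[-0.02,-0.021,0,0,0.085],[-0.03,-0.031,0,0,0.085],[-0.035,-0.036,0,0,0.085],[-0.035,-0.036,0,0,0.085],[-0.035,-0.036,0,0,0.085],[-0.035,-0.036,0,0,0.085],[-0.035,-0.036,0,0,0.085],[-0.035,-0.036,0,0,0.085]]}' 40
python3 nudge.py '{"moves":[[-0.03,-0.031,0,0,0.085],[-0.02,-0.02,0,0,0.085],[0,0,0,0,0.085],[0,0,0,0,0.085]]}'
python3 to.py 0.4297 0.1564 0.036 83.4
```

```text
time_s: 1.15
position: [0.3736, 0.2333, 0.2024]
tool_rot: [[-0.993, 0.115, 0.0], [0.115, 0.993, 0.0], [-0.0, 0.0, -1.0]]
ft_force: [0.8, 1.4, -0.6]
grip_width: 0.0849
gripper_force: 0.0
time_s: 1.55
position: [0.4165, 0.1784, 0.2021]
tool_rot: [[-0.993, 0.116, -0.001], [0.116, 0.993, 0.0], [0.001, -0.0, -1.0]]
ft_force: [-0.1, 0.5, -0.6]
grip_width: 0.0851
gripper_force: 0.0
t 1.55 pos [0.4165 0.1784 0.2021] th 83.32 q6 -75.2 turn -0.08  dx -0.0157 dy -0.0204 dz 0.1661 w 0.0851 F [-0.1  0.5 -0.6] g 0.0
```

```bash
python3 nudge.py '{"moves":[[-0.0157,-0.0204,0.02,0,0.085],[0,0,0.03,0,0.085],[0,0,0,0,0.085],[0,0,0,0,0.085]]}'
python3 to.py 0.4297 0.1564 0.036 83.4
python3 - <<'E'
from h import *
i=env.get_image("wrist");np.savez("w.npz",K=i["K"],E=i["extrinsics"],p=i["pixels"])
cv2.imwrite("pics/w1.png",i["pixels"][:,:,::-1])
K,E=i["K"],i["extrinsics"]
print(proj(K,E,(.4297,.1564,.06)),K,E)
E
```

```text
time_s: 1.95
position: [0.4293, 0.1575, 0.1528]
tool_rot: [[-0.994, 0.114, -0.001], [0.114, 0.994, 0.0], [0.001, -0.0, -1.0]]
ft_force: [0.2, -0.3, -0.5]
grip_width: 0.0851
gripper_force: 0.0
t 1.95 pos [0.4293 0.1575 0.1528] th 83.48 q6 -78.2 turn 0.08  dx -0.0005 dy -0.0010 dz 0.1168 w 0.0851 F [ 0.2 -0.3 -0.5] g 0.0
[259.0295899  198.87980991] [[334.58368638   0.         259.83716768]
 [  0.         334.58368638 190.94691057]
 [  0.           0.           1.        ]] [[ 0.11350058  0.99353699  0.00137023 -0.20480727]
 [ 0.9557831  -0.10956399  0.27289997 -0.40439135]
 [ 0.27128634 -0.02966466 -0.96204144  0.17973763]
 [ 0.          0.          0.          1.        ]]
```

View pics/w1.png

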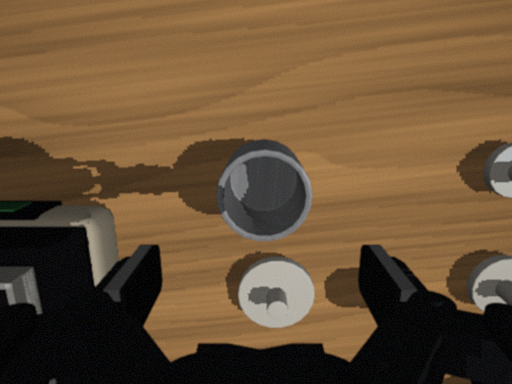

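The wrist view shows the jar rim as an ellipse centred near (265,194) with lid_l at (277,292). The prediction was (259,199), so I'll compute the offset.

```bash
python3 - <<'E'
from h import *
d=np.load("w.npz");K,E=d["K"],d["E"]
print(ray(K,E,(265,194.5),.06), ray(K,E,(276.5,291),.018),[ray(K,E,q,.06).round(4) for q in[(218,194),(311.5,194),(265,149),(265,240)]])
t=np.load("top.npz");i=env.get_image("top")["pixels"]
crop(i,115,195,100,75,8,"pics/j2.png")
E
```

```text
[0.42700172 0.16089659 0.06      ] [0.53074522 0.16060291 0.018     ] [array([0.4229, 0.1284, 0.06  ]), array([0.4303, 0.1931, 0.06  ]), array([0.3954, 0.1644, 0.06  ]), array([0.4612, 0.1571, 0.06  ])]
```

View pics/j2.png

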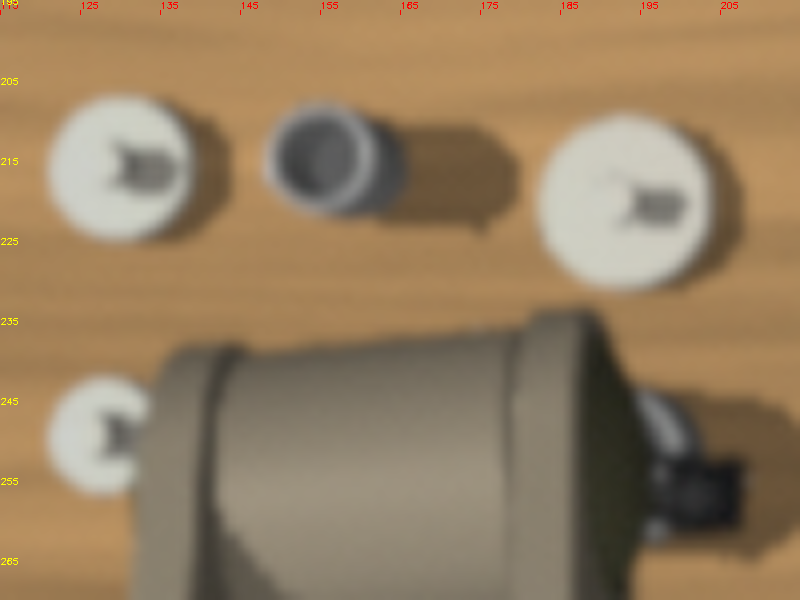

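The wrist and top estimates differ by a constant (-3,+4) mm. The finger symmetry in the picture supports the wrist value, so I'll use that and grasp the jar.

```bash
python3 to.py 0.4275 0.1605 0.036 83.4; python3 nudge.py '{"moves":[[0.0022,0.0025,0.02,0,0.085],[0,0,0.025,0,0.085],[0,0,0.025,0,0.085],[0,0,0.025,0,0.085],[0,0,0.02,0,0.085],[0,0,0,0,0.085],[0,0,0,0,0.085]]}'
python3 to.py 0.4275 0.1605 0.036 83.4
python3 nudge.py '{"moves":[[0,0,0,0,0.05],[0,0,0,0,0.05],[0,0,0,0,0.05],[0,0,0,0,0.05],[0,0,0,0,0.05]]}' 40
```

```text
t 2.05 pos [0.43   0.1574 0.1536] th 83.47 q6 -78.2 turn 0.07  dx 0.0028 dy 0.0028 dz 0.1176 w 0.0848 F [-0.   0.2 -0.3] g 0.0
time_s: 2.75
position: [0.4285, 0.1597, 0.0384]
tool_rot: [[-0.993, 0.114, 0.001], [0.114, 0.993, 0.0], [-0.001, 0.0, -1.0]]
ft_force: [-0.4, 0.3, 1.5]
grip_width: 0.0849
gripper_force: 0.0
t 2.75 pos [0.4285 0.1597 0.0384] th 83.43 q6 -77.9 turn 0.03  dx 0.0011 dy 0.0006 dz 0.0024 w 0.0849 F [-0.4  0.3  1.5] g 0.0
time_s: 3.25
position: [0.4288, 0.1596, 0.039]
tool_rot: [[-0.993, 0.115, 0.003], [0.115, 0.993, 0.001], [-0.003, 0.001, -1.0]]
ft_force: [-2.1, 0.4, 9.3]
grip_width: 0.0664
gripper_force: 42.8
```

```bash
python3 nudge.py '{"moves":[[0,0,-0.02,0,0.05],[0,0,-0.04,0,0.05],[0,0,-0.04,0,0.05],[0,0,-0.04,0,0.05],[0,0,0,0,0.05]]}'
python3 to.py 0.4885 -0.2146 0.16 83.4
```

```text
time_s: 3.75
position: [0.4297, 0.1597, 0.1825]
tool_rot: [[-0.993, 0.115, 0.011], [0.115, 0.993, 0.001], [-0.01, 0.002, -1.0]]
ft_force: [-0.4, 0.3, -4.1]
grip_width: 0.066
gripper_force: 48.2
t 3.75 pos [0.4297 0.1597 0.1825] th 83.42 q6 -77.9 turn 0.02  dx -0.1014 dy -0.3651 dz 0.0225 w 0.0660 F [-0.4  0.3 -4.1] g 48.2
```

```bash
python3 nudge.py '{"moves":[[-0.005,-0.02,0,0,0.05],[-0.01,-0.035,0,0,0.05],[-0.011,-0.04,0,0,0.05],[-0.011,-0.04,0,0,0.05],[-0.011,-0.04,0,0,0.05],[-0.011,-0.04,0,0,0.05],[-0.011,-0.04,0,0,0.05],[-0.011,-0.04,0,0,0.05],[-0.01,-0.035,0,0,0.05],[-0.01,-0.03,0,0,0.05]]}'
python3 nudge.py '{"moves":[[0,0,0,0,0.05],[0,0,0,0,0.05]]}'
python3 to.py 0.4885 -0.2146 0.114 83.4
python3 - <<'E'
from h import *
i=env.get_image("wrist");np.savez("w.npz",K=i["K"],E=i["extrinsics"],p=i["pixels"])
cv2.imwrite("pics/w2.png",i["pixels"][:,:,::-1])
E
```

```text
time_s: 4.75
position: [0.4864, -0.2116, 0.1767]
tool_rot: [[-0.993, 0.116, -0.001], [0.116, 0.993, 0.001], [0.001, 0.001, -1.0]]
ft_force: [0.0, 1.3, -2.6]
grip_width: 0.0663
gripper_force: 48.1
time_s: 4.95
position: [0.4863, -0.2098, 0.1765]
tool_rot: [[-0.993, 0.116, -0.001], [0.116, 0.993, 0.001], [0.002, 0.001, -1.0]]
ft_force: [-0.6, 0.3, -3.6]
grip_width: 0.0662
gripper_force: 48.1
t 4.95 pos [ 0.4863 -0.2098  0.1765] th 83.34 q6 -119.5 turn -0.06  dx -0.0028 dy -0.0046 dz 0.0625 w 0.0662 F [-0.6  0.3 -3.6] g 48.1
```

View pics/w2.png

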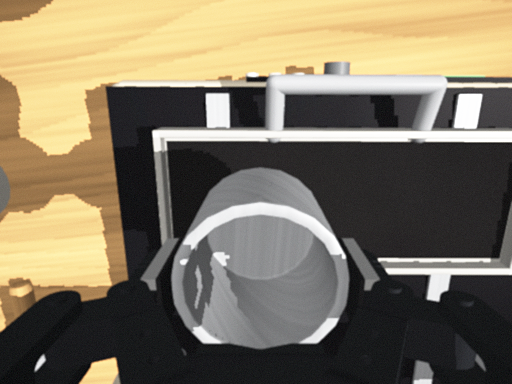

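The jar hangs squarely over the table. The lip's left-front outer corner is at about (154,130), the front lip's outer edge is at (512,129), and the rear lip's right outer corner is about (512,273). I'll check the table pose from these.

```bash
python3 - <<'E'
from h import *
d=np.load("w.npz");K,E=d["K"],d["E"]
x=np.array([.9934,-.1149]);y=np.array([.1149,.9934]);c=np.array([.499,-.154])
for q in[(154,130),(511,129),(505,273),(400,273)]:
    p=ray(K,E,q,.085)[:2];print(p.round(4),"table frame",((p-c)@x).round(4),((p-c)@y).round(4))
p=ray(K,E,(262,272),.176-.038+.06)[:2];print("rim",p,(p-c)@x,(p-c)@y)
E
```

```text
[ 0.4312 -0.2736] table frame -0.0536 -0.1266
[ 0.4578 -0.0406] table frame -0.054 0.1079
[ 0.5648 -0.0358] table frame 0.0518 0.125
[ 0.5556 -0.1134] table frame 0.0516 0.0468
rim [ 0.4793989  -0.20882071] -0.013172831951328338 -0.05671105529584926
```

```bash
python3 to.py 0.4915 -0.2146 0.114 83.4; python3 nudge.py '{"moves":[[-0.0057,-0.0042,0.01,0,0.05],[0,0,0.02,0,0.05],[0,0,0.02,0,0.05],[0,0,0.006,0,0.05],[0,0,0.004,0,0.05],[0,0,0,0,0.05],[0,0,0,0,0.05]]}'
python3 to.py 0.4915 -0.2146 0.113 83.4
```

```text
t 5.0 pos [ 0.4863 -0.2091  0.1767] th 83.39 q6 -119.5 turn -0.01  dx -0.0058 dy -0.0049 dz 0.0627 w 0.0662 F [-0.9  0.8 -4.3] g 48.1
time_s: 5.7
position: [0.4924, -0.2148, 0.118]
tool_rot: [[-0.993, 0.115, 0.001], [0.115, 0.993, -0.001], [-0.001, -0.001, -1.0]]
ft_force: [-0.0, -0.4, -3.0]
grip_width: 0.0661
gripper_force: 48.1
t 5.7 pos [ 0.4924 -0.2148  0.118 ] th 83.42 q6 -119.6 turn 0.02  dx 0.0009 dy 0.0001 dz 0.0050 w 0.0661 F [-0.  -0.4 -3. ] g 48.1
```

```bash
python3 nudge.py '{"moves":[[0,0,0.002,0,0.05],[0,0,0.002,0,0.05],[0,0,0.001,0,0.05],[0,0,0,0,0.05]]}'
python3 nudge.py '{"moves":[[0,0,0.001,0,0.05],[0,0,0,0,0.05],[0,0,0,0,0.05]]}'
```

```text
time_s: 6.1
position: [0.4923, -0.2148, 0.1131]
tool_rot: [[-0.993, 0.115, 0.001], [0.115, 0.993, -0.001], [-0.001, -0.001, -1.0]]
ft_force: [-1.3, 0.2, 3.8]
grip_width: 0.0664
gripper_force: 48.7
time_s: 6.4
position: [0.4929, -0.2149, 0.1131]
tool_rot: [[-0.993, 0.115, 0.003], [0.115, 0.993, -0.001], [-0.003, -0.001, -1.0]]
ft_force: [-1.3, 2.1, 11.3]
grip_width: 0.0664
gripper_force: 49.6
```

```bash
python3 nudge.py '{"moves":[[0,0,0,0,0.085],[0,0,0,0,0.085],[0,0,-0.005,0,0.085],[0,0,0,0,0.085]]}'
python3 nudge.py '{"moves":[[0,0,0,8.5,0.085],[0,0,0,8.5,0.085],[0,0,0,8.5,0.085],[0,0,0,8.5,0.085],[0,0,0,8.5,0.085],[0,0,0,8.5,0.085],[0,0,0,8.5,0.085],[0,0,0,8.5,0.085],[0,0,0,8.5,0.085],[0,0,0,8.5,0.085]]}'
python3 nudge.py '{"moves":[[0,0,0,5,0.085],[0,0,0,0,0.085],[0,0,0,0,0.085]]}'
python3 to.py 0.4915 -0.2146 0.113 -6.6
```

```text
time_s: 6.8
position: [0.4923, -0.2149, 0.1169]
tool_rot: [[-0.993, 0.115, 0.001], [0.115, 0.993, -0.001], [-0.001, -0.001, -1.0]]
ft_force: [0.6, -0.2, -0.6]
grip_width: 0.0849
gripper_force: 0.0
time_s: 7.8
position: [0.4921, -0.2147, 0.1163]
tool_rot: [[0.034, 0.999, 0.0], [0.999, -0.034, -0.0], [-0.0, 0.0, -1.0]]
ft_force: [0.0, -0.6, 0.6]
grip_width: 0.0852
gripper_force: 0.0
time_s: 8.1
position: [0.492, -0.2147, 0.1163]
tool_rot: [[0.112, 0.994, -0.0], [0.994, -0.112, -0.0], [-0.0, -0.0, -1.0]]
ft_force: [0.4, -0.6, 0.8]
grip_width: 0.0847
gripper_force: 0.0
t 8.1 pos [ 0.492  -0.2147  0.1163] th -6.46 q6 -29.8 turn 0.14  dx 0.0000 dy -0.0006 dz 0.0033 w 0.0847 F [ 0.4 -0.6  0.8] g 0.0
```

```bash
python3 nudge.py '{"moves":[[0,0,0,0,0.06],[0,0,0,0,0.06],[0,0,0,0,0.06],[0,0,0,0,0.06]]}' 20; python3 nudge.py '{"moves":[[0,0,0,0,0.085],[0,0,0,0,0.085],[0,0,-0.02,0,0.085],[0,0,-0.03,0,0.085],[0,0,-0.04,0,0.085],[0,0,0,0,0.085]]}'
python3 to.py 0.547 0.273 0.15 -6.6
```

```text
time_s: 8.5
position: [0.4923, -0.2148, 0.1167]
tool_rot: [[0.114, 0.993, 0.001], [0.993, -0.114, -0.001], [-0.0, 0.001, -1.0]]
ft_force: [0.2, 0.4, 4.1]
grip_width: 0.0682
gripper_force: 22.8
time_s: 9.1
position: [0.4935, -0.2157, 0.2109]
tool_rot: [[0.115, 0.993, 0.007], [0.993, -0.115, -0.005], [-0.004, 0.008, -1.0]]
ft_force: [-0.4, -0.7, -0.6]
grip_width: 0.0847
gripper_force: 0.0
t 9.1 pos [ 0.4935 -0.2157  0.2109] th -6.59 q6 -29.6 turn 0.01  dx 0.4916 dy -0.0030 dz 0.0609 w 0.0847 F [-0.4 -0.7 -0.6] g 0.0
```

```bash
python3 nudge.py '{"moves":[[0.02,0,0,0,0.085],[0.035,0,0,0,0.085],[0.045,0,0,0,0.085],[0.045,0,0,0,0.085],[0.045,0,0,0,0.085],[0.045,0,0,0,0.085],[0.045,0,0,0,0.085],[0.045,0,0,0,0.085],[0.045,0,0,0,0.085],[0.045,0,0,0,0.085]]}'
python3 nudge.py '{"moves":[[0.035,0,0.02,0,0.085],[0.025,0,0.02,0,0.085],[0.015,-0.003,0.01,0,0.085],[0,0,0,0,0.085],[0,0,0,0,0.085]]}'
python3 to.py 0.547 0.273 0.036 -6.6
python3 - <<'E'
from h import *
i=env.get_image("wrist");np.savez("w.npz",K=i["K"],E=i["extrinsics"],p=i["pixels"])
cv2.imwrite("pics/w3.png",i["pixels"][:,:,::-1])
print(proj(i["K"],i["extrinsics"],(.547,.273,.06)))
E
```

```text
time_s: 10.1
position: [0.5394, 0.1994, 0.2056]
tool_rot: [[0.115, 0.993, -0.001], [0.993, -0.115, -0.0], [-0.0, -0.001, -1.0]]
ft_force: [0.5, -0.1, 0.2]
grip_width: 0.0849
gripper_force: 0.0
time_s: 10.6
position: [0.5455, 0.2717, 0.1567]
tool_rot: [[0.115, 0.993, 0.0], [0.993, -0.115, -0.0], [-0.0, 0.0, -1.0]]
ft_force: [-0.1, -0.7, -0.3]
grip_width: 0.0851
gripper_force: 0.0
t 10.6 pos [0.5455 0.2717 0.1567] th -6.61 q6 22.0 turn -0.01  dx 0.0014 dy 0.0013 dz 0.1207 w 0.0851 F [-0.1 -0.7 -0.3] g 0.0
[260.79503159 194.69489582]
```

View pics/w3.png

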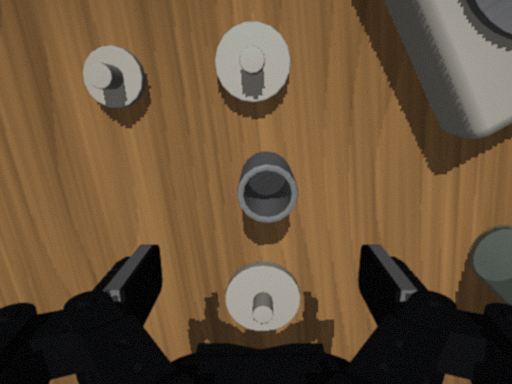

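The jar_s rim is centred at (268,193), lid_l at (263,297), lid_m at (253,62) and lid_s at (114,77).

```bash
python3 - <<'E'
from h import *
d=np.load("w.npz");K,E=d["K"],d["E"]
for n,q,z in[("jar_s",(268,193),.06),("lid_l",(263,297),.018),("lid_s",(114,77),.018)]: print(n,ray(K,E,q,z)[:2].round(4))
E
python3 to.py .5515 .2735 .038 -6.6
```

```text
jar_s [0.5522 0.2737]
lid_l [0.5365 0.1631]
lid_s [0.4452 0.3666]
t 10.65 pos [0.5458 0.2714 0.1572] th -6.65 q6 22.0 turn -0.05  dx 0.0027 dy 0.0054 dz 0.1192 w 0.0847 F [ 0.1 -0.6  0.3] g 0.0
```

```bash
python3 nudge.py '{"moves":[[-0.001,0.0048,0.02,0,0.085],[0,0,0.03,0,0.085],[0,0,0.03,0,0.085],[0,0,0.025,0,0.085],[0,0,0.015,0,0.085],[0,0,0,0,0.085],[0,0,0,0,0.085]]}'
python3 to.py .5505 .2708 .037 -6.6
python3 nudge.py '{"moves":[[0,0,0,0,0.03],[0,0,0,0,0.03],[0,0,0,0,0.03],[0,0,0,0,0.03],[0,0,0,0,0.03],[0,0,0,0,0.03]]}' 40
python3 nudge.py '{"moves":[[0,0,-0.02,0,0.03],[0,0,-0.04,0,0.03],[0,0,-0.04,0,0.03],[0,0,-0.04,0,0.03],[0,0,0,0,0.03]]}'
python3 to.py .5053 -0.0844 .17 -6.6
```

```text
time_s: 11.35
position: [0.5509, 0.2702, 0.0376]
tool_rot: [[0.116, 0.993, 0.002], [0.993, -0.116, 0.0], [0.001, 0.002, -1.0]]
ft_force: [-0.4, -0.3, -0.4]
grip_width: 0.0848
gripper_force: 0.0
t 11.35 pos [0.5509 0.2702 0.0376] th -6.67 q6 21.8 turn -0.07  dx 0.0006 dy -0.0005 dz 0.0006 w 0.0848 F [-0.4 -0.3 -0.4] g 0.0
time_s: 11.95
position: [0.5504, 0.2709, 0.0373]
tool_rot: [[0.115, 0.993, 0.001], [0.993, -0.115, 0.0], [0.0, 0.001, -1.0]]
ft_force: [-1.0, -0.2, 5.6]
grip_width: 0.042
gripper_force: 40.5
time_s: 12.45
position: [0.5518, 0.2715, 0.1821]
tool_rot: [[0.115, 0.993, 0.01], [0.993, -0.115, 0.003], [0.004, 0.01, -1.0]]
ft_force: [1.0, 0.1, -1.2]
grip_width: 0.0422
gripper_force: 41.5
t 12.45 pos [0.5518 0.2715 0.1821] th -6.59 q6 21.8 turn 0.01  dx -0.3589 dy -0.0053 dz 0.0121 w 0.0422 F [ 1.   0.1 -1.2] g 41.5
```

```bash
python3 nudge.py '{"moves":[[-0.02,0,0,0,0.03],[-0.035,0,0,0,0.03],[-0.04,0,0,0,0.03],[-0.045,0,0,0,0.03],[-0.045,0,0,0,0.03],[-0.045,0,0,0,0.03],[-0.045,0,0,0,0.03],[-0.04,-0.005,0,0,0.03],[-0.03,0,0,0,0.03],[-0.014,0,0,0,0.03]]}'
python3 nudge.py '{"moves":[[0,0,0.01,0,0.03],[0,0,0.02,0,0.03],[0,0,0.02,0,0.03],[0,0,0.01,0,0.03],[0,0,0,0,0.03]]}'
python3 to.py .5053 -0.0844 .111 -6.6
```

```text
time_s: 13.45
position: [0.5031, -0.0873, 0.1756]
tool_rot: [[0.117, 0.993, -0.001], [0.993, -0.117, 0.0], [0.0, -0.001, -1.0]]
ft_force: [0.6, -0.2, -1.9]
grip_width: 0.0422
gripper_force: 41.4
time_s: 13.95
position: [0.5032, -0.0839, 0.1148]
tool_rot: [[0.114, 0.994, -0.003], [0.994, -0.114, 0.002], [0.001, -0.003, -1.0]]
ft_force: [-0.4, -0.9, -1.8]
grip_width: 0.0422
gripper_force: 41.4
t 13.95 pos [ 0.5032 -0.0839  0.1148] th -6.53 q6 -16.3 turn 0.07  dx -0.0003 dy 0.0021 dz 0.0038 w 0.0422 F [-0.4 -0.9 -1.8] g 41.4
```

```bash
python3 nudge.py '{"moves":[[0,0,0.002,0,0.03],[0,0,0.002,0,0.03],[0,0,0.001,0,0.03],[0,0,0,0,0.03],[0,0,0,0,0.03]]}'
python3 nudge.py '{"moves":[[0,0,0,0,0.085],[0,0,0,0,0.085],[0,0,0,0,0.085],[0,0,-0.004,0,0.085],[0,0,0,-8,0.085],[0,0,0,-8.5,0.085],[0,0,0,-8.5,0.085],[0,0,0,-8.5,0.085],[0,0,0,-8.5,0.085],[0,0,0,-8.5,0.085]]}'
python3 nudge.py '{"moves":[[0,0,0,-8.5,0.085],[0,0,0,-8.5,0.085],[0,0,0,-8.5,0.085],[0,0,0,-8.5,0.085],[0,0,0,-6,0.085],[0,0,0,0,0.085],[0,0,0,0,0.085]]}'
python3 nudge.py '{"moves":[[0,0,0,0,0.03],[0,0,0,0,0.03],[0,0,0,0,0.03],[0,0,0,0,0.03],[0,0,0,0,0.03],[0,0,0,0,0.03]]}' 20
python3 to.py .5053 -0.0844 .111 83.4
```

```text
time_s: 14.45
position: [0.5039, -0.0852, 0.1116]
tool_rot: [[0.115, 0.993, 0.0], [0.993, -0.115, -0.0], [-0.0, 0.001, -1.0]]
ft_force: [1.1, -1.6, -3.0]
grip_width: 0.0423
gripper_force: 41.4
time_s: 15.45
position: [0.5039, -0.0852, 0.1157]
tool_rot: [[-0.698, 0.716, 0.0], [0.716, 0.698, -0.0], [-0.0, 0.0, -1.0]]
ft_force: [-0.1, 1.0, -0.8]
grip_width: 0.0852
gripper_force: 0.0
time_s: 16.15
position: [0.5039, -0.0852, 0.1155]
tool_rot: [[-0.994, 0.109, 0.0], [0.109, 0.994, -0.0], [-0.0, -0.0, -1.0]]
ft_force: [-0.1, 0.5, -0.1]
grip_width: 0.085
gripper_force: 0.0
time_s: 16.75
position: [0.5039, -0.0851, 0.1155]
tool_rot: [[-0.994, 0.106, 0.0], [0.106, 0.994, -0.0], [-0.0, 0.0, -1.0]]
ft_force: [0.3, 1.1, 3.8]
grip_width: 0.0437
gripper_force: 20.5
t 16.75 pos [ 0.5039 -0.0851  0.1155] th 83.89 q6 -106.8 turn 0.49  dx -0.0013 dy 0.0009 dz 0.0045 w 0.0437 F [0.3 1.1 3.8] g 20.5
```

```bash
python3 nudge.py '{"moves":[[0,0,0,0,0.07],[0,0,0,0,0.07],[0,0,-0.02,0,0.07],[0,0,-0.03,0,0.07],[0,0,-0.04,0,0.07],[0,0.02,0,0,0.05],[0,0.04,0,0,0.05],[-0.005,0.045,0,0,0.05],[0,0.045,0,0,0.05],[0,0.045,0,0,0.05]]}'
python3 nudge.py '{"moves":[[0,0.03,0,0.5,0.05],[0,0.015,0,0,0.05],[0,0,0,0,0.05],[0,0,0,0,0.05]]}'
python3 to.py .535 .159 .034 83.4
python3 - <<'E'
from h import *
i=env.get_image("wrist");np.savez("w.npz",K=i["K"],E=i["extrinsics"],p=i["pixels"])
cv2.imwrite("pics/w4.png",i["pixels"][:,:,::-1])
t=env.get_image("top")["pixels"];crop(t,230,190,130,80,6,"pics/t4.png")
E
```

```text
time_s: 17.75
position: [0.5295, 0.1098, 0.2051]
tool_rot: [[-0.994, 0.107, -0.0], [0.107, 0.994, -0.0], [0.0, -0.0, -1.0]]
ft_force: [0.9, 0.4, 0.5]
grip_width: 0.0497
gripper_force: 0.0
time_s: 18.15
position: [0.5344, 0.1521, 0.2051]
tool_rot: [[-0.993, 0.115, -0.0], [0.115, 0.993, -0.001], [0.0, -0.001, -1.0]]
ft_force: [-0.1, 0.3, -0.3]
grip_width: 0.0501
gripper_force: 0.0
t 18.15 pos [0.5344 0.1521 0.2051] th 83.39 q6 -79.7 turn -0.01  dx 0.0002 dy 0.0070 dz 0.1711 w 0.0501 F [-0.1  0.3 -0.3] g 0.0
```

View pics/w4.png

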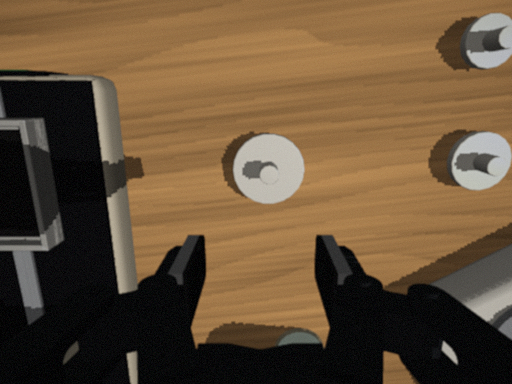

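View pics/t4.png

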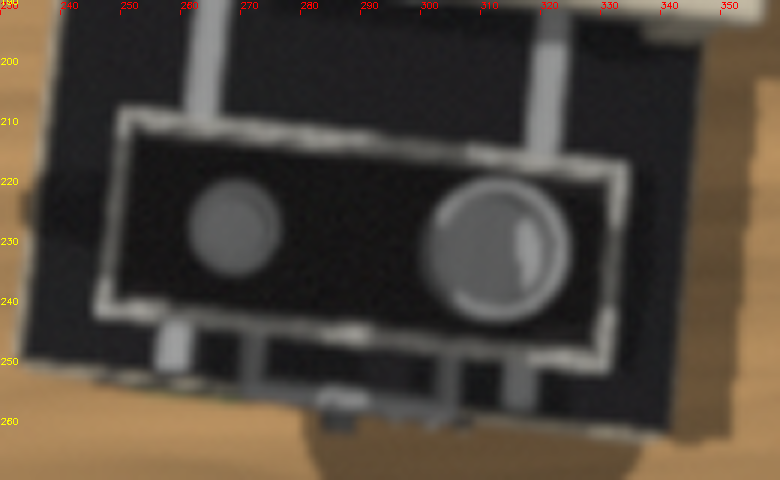

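Both jars stand inside the lip, with rims at crop (497,249) and (235,227). In the wrist view lid_l's disc is at (269,168) and its knob top at (269,174). I'll use the pinched jar positions to check the calibration of the top view.

```bash
python3 - <<'E'
from h import *
d=np.load("w.npz");K,E=d["K"],d["E"]
for q,z in[((269,168.5),.018),((269,174),.04)]: print("lid_l",ray(K,E,q,z)[:2].round(4))
for q in ((480.5,160),(489,41)): print("lids",ray(K,E,q,.018)[:2].round(4))
t=np.load("top.npz")
print("tops",ray(t["K"],t["E"],(312.4,231.1),.134)[:2],"vs .4923 -.2148;",ray(t["K"],t["E"],(268.7,227.4),.134)[:2],"vs .5039 -.0851")
E
```

```text
lid_l [0.5344 0.1606]
lid_l [0.5347 0.1599]
lids [0.5495 0.3637]
lids [0.4433 0.3644]
tops [ 0.49194741 -0.21659203] vs .4923 -.2148; [ 0.50367883 -0.08788761] vs .5039 -.0851
```

```bash
python3 nudge.py '{"moves":[[-0.0005,0.0075,0.03,0,0.05],[0,0,0.04,0,0.05],[0,0,0.04,0,0.05],[0,0,0.03,0,0.05],[0,0,0.02,0,0.05],[0,0,0.008,0,0.05],[0,0,0,0,0.05],[0,0,0,0,0.05]]}'
python3 to.py .535 .1595 .034 83.4
python3 nudge.py '{"moves":[[0,0,0,0,0.01],[0,0,0,0,0.01],[0,0,0,0,0.01],[0,0,0,0,0.01],[0,0,0,0,0.01]]}' 30
```

```text
time_s: 19.05
position: [0.5365, 0.1599, 0.0384]
tool_rot: [[-0.993, 0.116, 0.002], [0.116, 0.993, 0.0], [-0.002, 0.0, -1.0]]
ft_force: [-0.4, -0.0, 0.3]
grip_width: 0.0498
gripper_force: 0.0
t 19.05 pos [0.5365 0.1599 0.0384] th 83.36 q6 -78.9 turn -0.04  dx 0.0014 dy -0.0006 dz 0.0044 w 0.0498 F [-0.4 -0.   0.3] g 0.0
time_s: 19.55
position: [0.5362, 0.1603, 0.0382]
tool_rot: [[-0.993, 0.115, 0.002], [0.115, 0.993, -0.0], [-0.002, 0.0, -1.0]]
ft_force: [-1.3, -0.7, 6.4]
grip_width: 0.0163
gripper_force: 29.2
```

```bash
python3 nudge.py '{"moves":[[0,0,-0.02,0,0.01],[0,0,-0.04,0,0.01],[0,0,-0.045,0,0.01],[0,0,-0.045,0,0.01],[0,0,-0.035,0,0.01],[0,-0.02,0,0,0.01],[0,-0.035,0,0,0.01],[0,-0.045,0,0,0.01],[0,-0.045,0,0,0.01],[0,-0.045,0,0,0.01]]}'
python3 nudge.py '{"moves":[[0,-0.045,0,0,0.01],[0,-0.045,0,0,0.01],[0,-0.04,0,0,0.01],[0,-0.03,0,0,0.01],[0,-0.015,0,0,0.01],[0,0,0,0,0.01],[0,0,0,0,0.01]]}'
python3 to.py .493 -.2148 .164 83.4
```

```text
time_s: 20.55
position: [0.5133, -0.0298, 0.2223]
tool_rot: [[-0.993, 0.114, -0.0], [0.114, 0.993, 0.0], [0.0, 0.0, -1.0]]
ft_force: [0.7, 0.1, -2.0]
grip_width: 0.0166
gripper_force: 29.5
time_s: 21.25
position: [0.4938, -0.2014, 0.2222]
tool_rot: [[-0.993, 0.115, -0.0], [0.115, 0.993, 0.001], [0.0, 0.001, -1.0]]
ft_force: [0.5, 0.2, -1.2]
grip_width: 0.016
gripper_force: 29.6
t 21.25 pos [ 0.4938 -0.2014  0.2222] th 83.41 q6 -118.3 turn 0.01  dx -0.0007 dy -0.0134 dz 0.0582 w 0.0160 F [ 0.5  0.2 -1.2] g 29.6
```

```bash
python3 nudge.py '{"moves":[[-0.0007,-0.0134,0,0,0.01],[0,0,0.02,0,0.01],[0,0,0.015,0,0.01],[0,0,0.01,0,0.01],[0,0,0,0,0.01],[0,0,0,0,0.01]]}'
python3 to.py .493 -.2148 .164 83.4
python3 - <<'E'
from h import *
i=env.get_image("wrist");np.savez("w.npz",K=i["K"],E=i["extrinsics"],p=i["pixels"])
cv2.imwrite("pics/w5.png",i["pixels"][:,:,::-1])
E
```

```text
time_s: 21.85
position: [0.4933, -0.2157, 0.1778]
tool_rot: [[-0.993, 0.114, 0.001], [0.114, 0.993, -0.0], [-0.001, -0.0, -1.0]]
ft_force: [0.4, 0.7, -1.0]
grip_width: 0.0163
gripper_force: 29.6
t 21.85 pos [ 0.4933 -0.2157  0.1778] th 83.43 q6 -119.6 turn 0.03  dx 0.0004 dy 0.0008 dz 0.0138 w 0.0163 F [ 0.4  0.7 -1. ] g 29.6
```

View pics/w5.png

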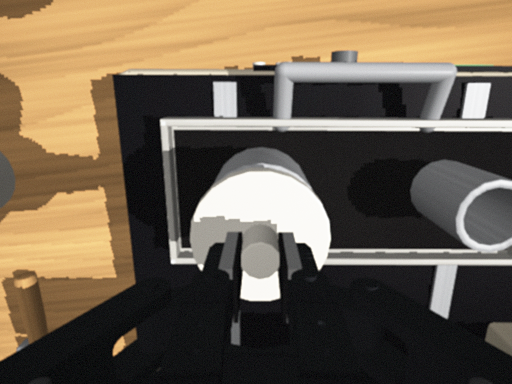

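The lid is held squarely over jar_l, with both centred near column 261. Lowering it.

```bash
python3 nudge.py '{"moves":[[0.0004,0.0008,0.004,0,0.01],[0,0,0.004,0,0.01],[0,0,0.003,0,0.01],[0,0,0.002,0,0.01],[0,0,0,0,0.01],[0,0,0,0,0.01]]}'
python3 to.py .493 -.2148 .164 83.4
```

```text
time_s: 22.5
position: [0.4927, -0.2148, 0.1643]
tool_rot: [[-0.993, 0.115, -0.0], [0.115, 0.993, -0.0], [0.0, -0.0, -1.0]]
ft_force: [1.6, 0.1, -1.0]
grip_width: 0.0162
gripper_force: 29.6
t 22.5 pos [ 0.4927 -0.2148  0.1643] th 83.40 q6 -119.6 turn -0.00  dx -0.0003 dy 0.0001 dz 0.0003 w 0.0162 F [ 1.6  0.1 -1. ] g 29.6
```

```bash
python3 nudge.py '{"moves":[[0,0,0.001,0,0.01],[0,0,0,0,0.01],[0,0,0,0,0.04],[0,0,0,0,0.04],[0,0,-0.02,0,0.05],[0,0,-0.04,0,0.05],[0,0,0,0,0.05]]}'
python3 to.py .4434 .3655 .2 83.4
```

```text
time_s: 23.2
position: [0.4941, -0.2158, 0.2278]
tool_rot: [[-0.993, 0.115, 0.007], [0.115, 0.993, -0.005], [-0.008, -0.004, -1.0]]
ft_force: [-0.2, 0.1, 0.6]
grip_width: 0.0501
gripper_force: 0.0
t 23.2 pos [ 0.4941 -0.2158  0.2278] th 83.40 q6 -119.6 turn 0.00  dx 0.1172 dy 0.5716 dz 0.0278 w 0.0501 F [-0.2  0.1  0.6] g 0.0
```

```bash
python3 nudge.py '{"moves":[[0.004,0.02,0,0,0.05],[0.008,0.035,0,0,0.05],[0.009,0.044,0,0,0.05],[0.009,0.044,0,0,0.05],[0.009,0.044,0,0,0.05],[0.009,0.044,0,0,0.05],[0.009,0.044,0,0,0.05],[0.009,0.044,0,0,0.05],[0.009,0.044,0,0,0.05],[0.009,0.044,0,0,0.05]]}'
python3 nudge.py '{"moves":[[0.009,0.044,0,0,0.05],[0.009,0.044,0,0,0.05],[0.009,0.04,0.01,0,0.05],[0.006,0.03,0.02,0,0.05],[0.003,0.01,0.02,0,0.05],[0,0,0,0,0.05],[0,0,0,0,0.05]]}'
python3 to.py .4434 .3655 .036 83.4
python3 - <<'E'
from h import *
i=env.get_image("wrist");np.savez("w.npz",K=i["K"],E=i["extrinsics"],p=i["pixels"])
cv2.imwrite("pics/w6.png",i["pixels"][:,:,::-1])
E
```

```text
time_s: 24.2
position: [0.4555, 0.2009, 0.223]
tool_rot: [[-0.993, 0.115, -0.0], [0.115, 0.993, -0.0], [0.0, -0.0, -1.0]]
ft_force: [0.7, -0.5, 0.1]
grip_width: 0.0502
gripper_force: 0.0
time_s: 24.9
position: [0.4396, 0.3698, 0.1734]
tool_rot: [[-0.993, 0.115, -0.0], [0.115, 0.993, -0.0], [0.0, -0.001, -1.0]]
ft_force: [1.3, 0.2, 0.6]
grip_width: 0.0501
gripper_force: 0.0
t 24.9 pos [0.4396 0.3698 0.1734] th 83.40 q6 -55.1 turn 0.00  dx -0.0042 dy -0.0039 dz 0.1374 w 0.0501 F [1.3 0.2 0.6] g 0.0
```

View pics/w6.png

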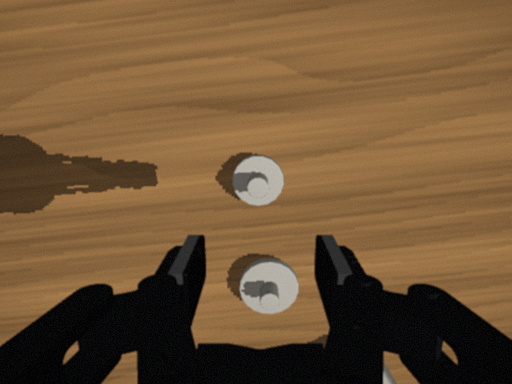

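lid_s's disc is at (258.5,180.5) and its knob top at (258,187).

```bash
python3 - <<'E'
from h import *
d=np.load("w.npz");K,E=d["K"],d["E"]
for q,z in[((258.5,180.5),.018),((258,187),.04)]: print("lid_s",ray(K,E,q,z)[:2].round(4))
E
python3 nudge.py '{"moves":[[-0.0036,-0.003,0.03,0,0.05],[0,0,0.04,0,0.05],[0,0,0.03,0,0.05],[0,0,0.02,0,0.05],[0,0,0.012,0,0.05],[0,0,0,0,0.05],[0,0,0,0,0.05]]}'
python3 to.py .4434 .3665 .037 83.4
```

```text
lid_s [0.4424 0.3679]
lid_s [0.4424 0.3675]
time_s: 25.65
position: [0.4437, 0.3668, 0.0426]
tool_rot: [[-0.993, 0.115, 0.002], [0.115, 0.993, 0.001], [-0.002, 0.001, -1.0]]
ft_force: [0.0, -0.8, 0.3]
grip_width: 0.05
gripper_force: 0.0
t 25.65 pos [0.4437 0.3668 0.0426] th 83.37 q6 -55.6 turn -0.03  dx 0.0002 dy -0.0003 dz 0.0056 w 0.0500 F [ 0.  -0.8  0.3] g 0.0
```

```bash
python3 nudge.py '{"moves":[[0,0,0.003,0,0.05],[0,0,0.003,0,0.05],[0,0,0,0,0.05],[0,0,0,0,0.01],[0,0,0,0,0.01],[0,0,0,0,0.01],[0,0,0,0,0.01],[0,0,0,0,0.01]]}' 30
python3 to.py .4434 .3665 .037 83.4
python3 nudge.py '{"moves":[[0,0,-0.02,0,0.01],[0,0,-0.04,0,0.01],[0,0,-0.045,0,0.01],[0,0,-0.045,0,0.01],[0,0,-0.035,0,0.01],[0,0,0,0,0.01],[0,0,0,0,0.01]]}'
python3 to.py .5046 -.0851 .2 83.4
```

```text
time_s: 26.45
position: [0.4429, 0.3669, 0.0355]
tool_rot: [[-0.993, 0.115, 0.0], [0.115, 0.993, 0.0], [-0.0, 0.0, -1.0]]
ft_force: [-1.0, 0.7, 2.6]
grip_width: 0.0165
gripper_force: 29.2
t 26.45 pos [0.4429 0.3669 0.0355] th 83.40 q6 -55.6 turn 0.00  dx -0.0006 dy -0.0003 dz -0.0015 w 0.0165 F [-1.   0.7  2.6] g 29.2
time_s: 27.15
position: [0.4426, 0.3667, 0.2203]
tool_rot: [[-0.993, 0.115, 0.0], [0.115, 0.993, 0.0], [-0.0, 0.0, -1.0]]
ft_force: [0.1, -1.1, -1.2]
grip_width: 0.0164
gripper_force: 29.4
t 27.15 pos [0.4426 0.3667 0.2203] th 83.40 q6 -55.6 turn 0.00  dx -0.1135 dy -0.4417 dz 0.0203 w 0.0164 F [ 0.1 -1.1 -1.2] g 29.4
```

```bash
python3 nudge.py '{"moves":[[-0.005,-0.02,0,0,0.01],[-0.009,-0.035,0,0,0.01],[-0.011,-0.043,0,0,0.01],[-0.011,-0.043,0,0,0.01],[-0.011,-0.043,0,0,0.01],[-0.011,-0.043,0,0,0.01],[-0.011,-0.043,0,0,0.01],[-0.011,-0.043,0,0,0.01],[-0.011,-0.043,0,0,0.01],[-0.011,-0.043,0,0,0.01]]}'
python3 nudge.py '{"moves":[[-0.0075,-0.028,0,0,0.01],[-0.0043,-0.0147,0,0,0.01],[0,0,0.01,0,0.01],[0,0,0.02,0,0.01],[0,0,0.01,0,0.01],[0,0,0,0,0.01],[0,0,0,0,0.01]]}'
python3 to.py .5039 -.0851 .1615 83.4
```

```text
time_s: 28.15
position: [0.4975, -0.043, 0.2186]
tool_rot: [[-0.993, 0.115, -0.003], [0.115, 0.993, 0.001], [0.003, 0.001, -1.0]]
ft_force: [-0.0, 0.5, -0.6]
grip_width: 0.0166
gripper_force: 29.4
time_s: 28.85
position: [0.5051, -0.0843, 0.1804]
tool_rot: [[-0.993, 0.114, -0.0], [0.114, 0.993, 0.0], [0.0, 0.0, -1.0]]
ft_force: [0.7, -0.1, -0.8]
grip_width: 0.0166
gripper_force: 29.4
t 28.85 pos [ 0.5051 -0.0843  0.1804] th 83.46 q6 -106.2 turn 0.06  dx 0.0011 dy -0.0010 dz 0.0189 w 0.0166 F [ 0.7 -0.1 -0.8] g 29.4
```

```bash
python3 nudge.py '{"moves":[[0.0011,-0.001,0.006,0,0.01],[0,0,0.005,0,0.01],[0,0,0.004,0,0.01],[0,0,0.002,0,0.01],[0,0,0.001,0,0.01],[0,0,0,0,0.01],[0,0,0,0,0.01]]}'
python3 to.py .5039 -.0851 .1615 83.4
```

```text
time_s: 29.55
position: [0.5039, -0.086, 0.1624]
tool_rot: [[-0.993, 0.115, 0.0], [0.115, 0.993, -0.0], [-0.0, -0.0, -1.0]]
ft_force: [0.4, -0.7, -1.0]
grip_width: 0.0165
gripper_force: 29.4
t 29.55 pos [ 0.5039 -0.086   0.1624] th 83.40 q6 -106.4 turn -0.00  dx 0.0001 dy 0.0009 dz 0.0009 w 0.0165 F [ 0.4 -0.7 -1. ] g 29.4
```

```bash
python3 nudge.py '{"moves":[[0,0.0007,0.001,0,0.01],[0,0,0.001,0,0.01],[0,0,0,0,0.01]]}'; python3 nudge.py '{"moves":[[0,0,0.001,0,0.01],[0,0,0,0,0.01]]}'
```

```text
time_s: 29.85
position: [0.5044, -0.0854, 0.1613]
tool_rot: [[-0.993, 0.115, 0.002], [0.115, 0.993, -0.001], [-0.002, -0.001, -1.0]]
ft_force: [-0.8, -0.5, 7.5]
grip_width: 0.0165
gripper_force: 30.1
time_s: 30.05
position: [0.505, -0.0855, 0.1613]
tool_rot: [[-0.993, 0.115, 0.004], [0.115, 0.993, -0.002], [-0.004, -0.001, -1.0]]
ft_force: [-0.7, 1.6, 14.1]
grip_width: 0.0165
gripper_force: 30.7
```

```bash
python3 nudge.py '{"moves":[[0,0,-0.001,0,0.01],[0,0,0,0,0.04],[0,0,0,0,0.04],[0,0,-0.01,0,0.05],[0,0,-0.03,0,0.05],[0,0,-0.02,0,0.03],[0.03,0,0,0,0.0],[0.04,-0.02,0,0,0.0],[0.04,-0.02,0,0,0.0],[0.01,-0.01,0,0,0.0]]}'
python3 nudge.py '{"moves":[[0,0,0,0,0],[0,0,0,0,0]]}'
python3 to.py .3738 -.1356 .095 83.4
python3 - <<'E'
from h import *
i=env.get_image("top")["pixels"];cv2.imwrite("pics/t7.png",i[:,:,::-1])
m=(i.min(2)>150).astype(np.uint8)
n,l,s,c=cv2.connectedComponentsWithStats(m)
t=np.load("top.npz")
for k in range(1,n):
    if s[k,4]>25: print(s[k],c[k].round(1),ray(t["K"],t["E"],c[k],.144)[:2].round(4)+[.0003,.0023])
E
```

```text
time_s: 31.05
position: [0.3761, -0.121, 0.2209]
tool_rot: [[-0.993, 0.116, -0.001], [0.116, 0.993, 0.0], [0.001, -0.0, -1.0]]
ft_force: [1.4, -0.8, 0.0]
grip_width: -0.0001
gripper_force: 0.0
time_s: 31.25
position: [0.3795, -0.1213, 0.2208]
tool_rot: [[-0.993, 0.116, 0.001], [0.116, 0.993, -0.0], [-0.001, -0.0, -1.0]]
ft_force: [-0.1, 0.3, -0.1]
grip_width: -0.0001
gripper_force: 0.0
t 31.25 pos [ 0.3795 -0.1213  0.2208] th 83.36 q6 -118.2 turn -0.04  dx 0.0040 dy -0.0149 dz 0.1258 w -0.0001 F [-0.1  0.3 -0.1] g 0.0
[  72  106   77   84 3222] [107.3 145.3] [0.7527 0.3975]
[461 140   9   8  47] [465.2 143.6] [ 0.7508 -0.6784]
[240 159  46  25 909] [262.5 171. ] [ 0.6713 -0.0683]
[312 167  45  25 719] [338.2 178.6] [ 0.6468 -0.2932]
[121 207  17  18 195] [128.4 215.4] [0.5415 0.3264]
[262 220  14  15 140] [267.6 226.8] [ 0.5053 -0.0823]
[302 220  23  22 384] [312.6 230.6] [ 0.4932 -0.2136]
[391 232  12  18 147] [396.1 240.9] [ 0.4619 -0.4563]
[446 353  13   7  50] [452.  356.3] [ 0.1388 -0.5974]
```

Both lids are seated with the right sizes (23 and 14 px blobs). Next I push the bar with the fingers shut.

```bash
python3 nudge.py '{"moves":[[0.002,-0.008,0.02,0,0],[0.002,-0.007,0.04,0,0],[0,0,0.03,0,0],[0,0,0.02,0,0],[0,0,0.012,0,0],[0,0,0.004,0,0],[0,0,0,0,0],[0,0,0,0,0]]}'
python3 to.py .3738 -.1356 .095 83.4
python3 nudge.py '{"moves":[[-0.005,0,0,0,0],[-0.006,0,0,0,0],[-0.006,0,0,0,0],[-0.004,0,0,0,0],[-0.004,0,0,0,0],[-0.004,0,0,0,0],[-0.004,0,0,0,0],[-0.004,0,0,0,0]]}'
```

```text
time_s: 32.1
position: [0.3739, -0.1356, 0.0948]
tool_rot: [[-0.993, 0.114, 0.001], [0.114, 0.993, -0.001], [-0.001, -0.0, -1.0]]
ft_force: [-0.1, -0.2, 1.0]
grip_width: -0.0003
gripper_force: 0.0
t 32.1 pos [ 0.3739 -0.1356  0.0948] th 83.43 q6 -120.6 turn 0.03  dx 0.0001 dy 0.0000 dz -0.0002 w -0.0003 F [-0.1 -0.2  1. ] g 0.0
time_s: 32.9
position: [0.41, -0.1397, 0.0942]
tool_rot: [[-0.993, 0.115, -0.001], [0.115, 0.993, 0.0], [0.001, 0.0, -1.0]]
ft_force: [-1.8, 0.5, 0.4]
grip_width: -0.0001
gripper_force: 1.2
```

```bash
python3 nudge.py '{"moves":[[-0.006,0,0,0,0],[-0.008,0,0,0,0],[-0.008,0,0,0,0],[-0.008,0,0,0,0],[-0.008,0,0,0,0],[-0.008,0,0,0,0],[-0.008,0,0,0,0],[-0.008,0,0,0,0],[-0.008,0,0,0,0],[-0.008,0,0,0,0]]}'
python3 nudge.py '{"moves":[[-0.008,0,0,0,0],[-0.008,0,0,0,0],[-0.008,0,0,0,0],[-0.006,0,0,0,0],[-0.004,0,0,0,0],[-0.003,0,0,0,0],[0,0,0,0,0]]}'
```

```text
time_s: 33.9
position: [0.4882, -0.1489, 0.0943]
tool_rot: [[-0.993, 0.115, -0.0], [0.115, 0.993, -0.0], [0.0, -0.0, -1.0]]
ft_force: [-3.1, -1.3, -0.0]
grip_width: -0.0001
gripper_force: 1.3
time_s: 34.6
position: [0.5249, -0.153, 0.0944]
tool_rot: [[-0.993, 0.115, 0.001], [0.115, 0.993, -0.0], [-0.001, 0.0, -1.0]]
ft_force: [0.1, -0.3, 0.1]
grip_width: 0.0003
gripper_force: 0.0
```

```bash
python3 nudge.py '{"moves":[[-0.003,0,0,0,0],[-0.003,0,0,0,0],[-0.003,0,0,0,0],[-0.003,0,0,0,0],[-0.003,0,0,0,0]]}'
python3 nudge.py '{"moves":[[-0.002,0,0,0,0],[-0.002,0,0,0,0]]}'
python3 nudge.py '{"moves":[[-0.002,0,0,0,0],[-0.002,0,0,0,0]]}'
```

```text
time_s: 35.1
position: [0.5394, -0.1547, 0.0944]
tool_rot: [[-0.993, 0.115, 0.0], [0.115, 0.993, 0.0], [0.0, 0.0, -1.0]]
ft_force: [-2.0, 0.3, 1.0]
grip_width: 0.0
gripper_force: 1.1
time_s: 35.3
position: [0.5433, -0.1552, 0.0943]
tool_rot: [[-0.993, 0.115, -0.0], [0.115, 0.993, 0.0], [0.0, 0.0, -1.0]]
ft_force: [-2.3, -0.0, 0.8]
grip_width: 0.0001
gripper_force: 1.1
time_s: 35.5
position: [0.5473, -0.1557, 0.0944]
tool_rot: [[-0.993, 0.115, 0.0], [0.115, 0.993, 0.0], [-0.0, 0.0, -1.0]]
ft_force: [-2.1, 1.4, 1.6]
grip_width: -0.0002
gripper_force: 1.1
```

```bash
for k in 1 ; do python3 nudge.py '{"moves":[[-0.001,0,0,0,0],[-0.001,0,0,0,0]]}'|grep -E "pos|ft_"; python3 nudge.py '{"moves":[[-0.001,0,0,0,0],[-0.001,0,0,0,0]]}'|grep -E "pos|ft_"; python3 nudge.py '{"moves":[[-0.001,0,0,0,0],[-0.001,0,0,0,0]]}'|grep -E "pos|ft_"; done
```

```text
position: [0.5482, -0.1558, 0.0942]
ft_force: [-10.1, 0.2, 5.4]
position: [0.5484, -0.1558, 0.0942]
ft_force: [-18.9, 0.4, 10.6]
position: [0.5486, -0.1557, 0.0942]
ft_force: [-27.5, 1.7, 16.5]
```

The table is home: it stops at x = 0.548 with the force rising. Now I back off and rise to the knob.

```bash
python3 nudge.py '{"moves":[[0.01,0,0,0,0],[0.03,0,0,0,0],[0.03,0,0,0,0],[0,0,-0.03,0,0],[0,0,-0.045,0,0],[0,0,-0.045,0,0],[0,0,-0.045,0,0],[0,0,-0.045,0.0,0],[0,0,-0.035,8.5,0.04],[0,0,-0.02,8.5,0.04]]}'
python3 nudge.py '{"moves":[[0,0,0,8.5,0.04],[0,0,0,8.5,0.04],[0,0,0,8.5,0.04],[0,0,0,8.5,0.04],[0,0,0,8.5,0.04],[0,0,0,8.5,0.04],[0,0,0,8.5,0.04],[0,0,0,8.5,0.04],[0,0,0,8.5,0.04],[0,0,0,8.5,0.04]]}'
python3 nudge.py '{"moves":[[0,0,0,8.5,0.04],[0,0,0,4.7,0.04],[0,0,0,0,0.04],[0,0,0,0,0.04]]}'
python3 to.py .6445 -.169 .36 -31.8
```

```text
time_s: 37.1
position: [0.4841, -0.1485, 0.3627]
tool_rot: [[-0.914, 0.406, 0.005], [0.406, 0.914, -0.003], [-0.006, -0.0, -1.0]]
ft_force: [-0.2, -0.3, -0.3]
grip_width: 0.0282
gripper_force: 0.0
time_s: 38.1
position: [0.4839, -0.1485, 0.3594]
tool_rot: [[0.325, 0.946, 0.001], [0.946, -0.325, -0.001], [-0.0, 0.002, -1.0]]
ft_force: [-0.2, 0.0, 0.1]
grip_width: 0.0399
gripper_force: 0.0
time_s: 38.5
position: [0.4837, -0.1484, 0.3594]
tool_rot: [[0.525, 0.851, 0.001], [0.851, -0.525, -0.0], [0.0, 0.001, -1.0]]
ft_force: [0.3, -0.3, 0.3]
grip_width: 0.04
gripper_force: 0.0
t 38.5 pos [ 0.4837 -0.1484  0.3594] th -31.67 q6 1.2 turn 0.13  dx 0.0673 dy 0.1475 dz -0.0006 w 0.0400 F [ 0.3 -0.3  0.3] g 0.0
```

```bash
python3 nudge.py '{"moves":[[0.01,0.022,-0.02,0,0.05],[0.019,0.042,0,0,0.05],[0.019,0.042,0,0,0.05],[0.012,0.026,0,0,0.05],[0.007,0.0155,0,0,0.05],[0,0,0,0,0.05],[0,0,0,0,0.05]]}'
python3 to.py .6445 -.169 .262 -31.8
python3 - <<'E'
from h import *
i=env.get_image("wrist");K,E=i["K"],i["extrinsics"];np.savez("w.npz",K=K,E=E,p=i["pixels"])
crop(i["pixels"],106,60,300,240,2.6,"pics/w8.png")
print(proj(K,E,(.6445,-.169,.28)))
E
```

```text
time_s: 39.2
position: [0.6441, -0.1691, 0.379]
tool_rot: [[0.526, 0.851, -0.0], [0.851, -0.526, 0.0], [-0.0, -0.0, -1.0]]
ft_force: [-0.2, 0.2, 0.8]
grip_width: 0.0503
gripper_force: 0.0
t 39.2 pos [ 0.6441 -0.1691  0.379 ] th -31.73 q6 6.9 turn 0.07  dx 0.0003 dy 0.0003 dz 0.1170 w 0.0503 F [-0.2  0.2  0.8] g 0.0
[259.28323912 195.70733833]
```

View pics/w8.png

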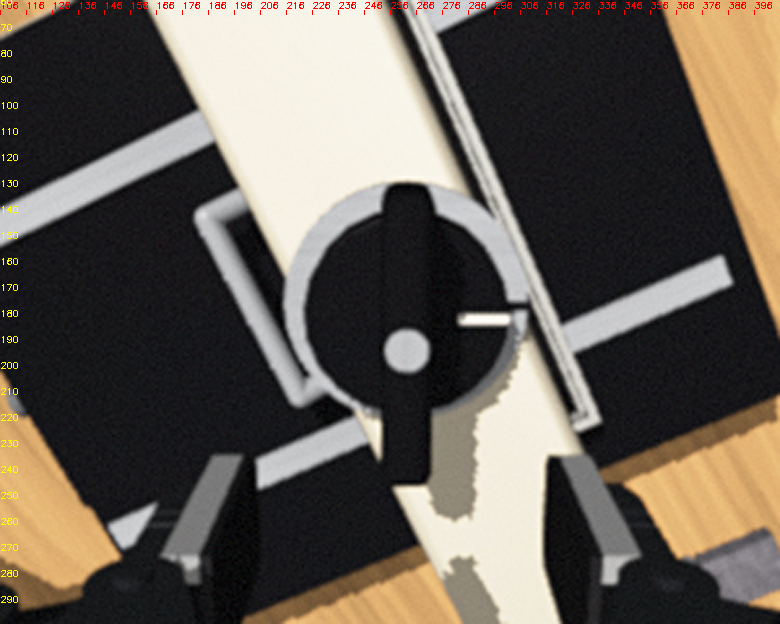

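The wing bar is vertical in the image, so it is aligned with tool x. Its centre dot is at about (262.2,194.3), against a prediction of (259.3,195.7). The white and black marks line up.

```bash
python3 - <<'E'
from h import *
d=np.load("w.npz");print(ray(d["K"],d["E"],(262.2,194.3),.281))
E
python3 nudge.py '{"moves":[[0.0008,0.0012,0.03,0,0.05],[0,0,0.035,0,0.05],[0,0,0.03,0,0.05],[0,0,0.015,0,0.05],[0,0,0.006,0,0.05],[0,0,0,0,0.05],[0,0,0,0,0.05]]}'
python3 to.py .6455 -.169 .262 -31.8
```

```text
[ 0.64697613 -0.16895084  0.281     ]
time_s: 39.95
position: [0.6457, -0.1692, 0.265]
tool_rot: [[0.527, 0.85, 0.002], [0.85, -0.527, -0.001], [0.0, 0.003, -1.0]]
ft_force: [-0.6, 0.1, 0.2]
grip_width: 0.0499
gripper_force: 0.0
t 39.95 pos [ 0.6457 -0.1692  0.265 ] th -31.80 q6 7.0 turn 0.00  dx 0.0001 dy -0.0003 dz 0.0030 w 0.0499 F [-0.6  0.1  0.2] g 0.0
```

```bash
python3 nudge.py '{"moves":[[0,0,0.002,0,0.05],[0,0,0,0,0.05],[0,0,0,0,0.01],[0,0,0,0,0.01],[0,0,0,0,0.01],[0,0,0,0,0.01],[0,0,0,0,0.01],[0,0,0,0,0.01]]}' 50
python3 -c "
from rig import env
print(env.observe()['wrist_torque'])"
python3 nudge.py '{"moves":[[0,0,0,3,0.01],[0,0,0,5,0.01],[0,0,0,6,0.01],[0,0,0,6,0.01]]}'
python3 to.py .6455 -.169 .262; python3 -c "
from rig import env
print(env.observe()['wrist_torque'])"
```

```text
time_s: 40.75
position: [0.6458, -0.1692, 0.2616]
tool_rot: [[0.527, 0.85, 0.001], [0.85, -0.527, -0.0], [0.0, 0.001, -1.0]]
ft_force: [1.9, 0.5, 1.2]
grip_width: 0.0144
gripper_force: 50.4
[-0.06628565 -0.21757786 -0.17995545]
time_s: 41.15
position: [0.6458, -0.1691, 0.2616]
tool_rot: [[0.788, 0.616, 0.001], [0.616, -0.788, -0.0], [0.0, 0.001, -1.0]]
ft_force: [1.0, -0.5, 2.4]
grip_width: 0.0142
gripper_force: 50.3
t 41.15 pos [ 0.6458 -0.1691  0.2616] th -52.00 q6 27.2 turn 0.00  dx -0.0002 dy -0.0002 dz -0.0004 w 0.0142 F [ 1.  -0.5  2.4] g 50.3
[-0.10900791 -0.19523452  0.28291053]
```

```bash
python3 nudge.py '{"moves":[[0,0,0,6,0.01],[0,0,0,6,0.01],[0,0,0,6,0.01],[0,0,0,6,0.01],[0,0,0,6,0.01],[0,0,0,6,0.01],[0,0,0,6,0.01],[0,0,0,6,0.01],[0,0,0,6,0.01],[0,0,0,6,0.01]]}' | grep -E "pos|ft|grip"
python3 nudge.py '{"moves":[[0,0,0,6,0.01],[0,0,0,6,0.01],[0,0,0,4,0.01]]}'| grep -E "pos|ft|grip"
cat > tq.py <<'E'
from rig import env
import numpy as np
s=env.observe();R=s["tool_rot"];print("th %.2f Tz %.3f F %s w %.4f"%(np.degrees(np.arctan2(R[1,1],R[0,1])),s["wrist_torque"][2],s["ft_force"].round(1),s["grip_width"]))
E
python3 tq.py; python3 nudge.py '{"moves":[[0,0,0,2,0.01],[0,0,0,2,0.01]]}'>/dev/null; python3 tq.py;python3 nudge.py '{"moves":[[0,0,0,2,0.01],[0,0,0,2,0.01]]}'>/dev/null; python3 tq.py
```

```text
position: [0.6458, -0.1689, 0.2616]
ft_force: [0.7, 0.4, 2.1]
grip_width: 0.0143
gripper_force: 50.4
position: [0.6458, -0.1688, 0.2616]
ft_force: [1.1, 0.2, 0.8]
grip_width: 0.0143
gripper_force: 50.3
th -127.97 Tz 0.257 F [1.1 0.2 0.8] w 0.0143
th -131.83 Tz 0.287 F [2.  0.3 2.2] w 0.0141
th -135.83 Tz 0.272 F [ 1.4 -0.1  2. ] w 0.0142
```

```bash
python3 nudge.py '{"moves":[[0,0,0,1,0.01],[0,0,0,1,0.01]]}'>/dev/null; python3 tq.py;python3 nudge.py '{"moves":[[0,0,0,1,0.01],[0,0,0,1,0.01]]}'>/dev/null; python3 tq.py;python3 nudge.py '{"moves":[[0,0,0,1,0.01],[0,0,0,1,0.01]]}'>/dev/null; python3 tq.py;python3 nudge.py '{"moves":[[0,0,0,1,0.01],[0,0,0,1,0.01]]}'>/dev/null; python3 tq.py
```

```text
th -137.80 Tz 0.255 F [1.5 1.5 3.5] w 0.0141
th -139.84 Tz 0.223 F [2.9 2.2 3.3] w 0.0144
th -141.86 Tz 0.229 F [2.4 2.7 4. ] w 0.0145
th -143.87 Tz 0.259 F [2.3 4.7 5.4] w 0.0139
```

```bash
python3 nudge.py '{"moves":[[0,0,0,1,0.01],[0,0,0,1,0.01]]}'>/dev/null; python3 tq.py;python3 nudge.py '{"moves":[[0,0,0,1,0.01]]}'>/dev/null; python3 tq.py;python3 nudge.py '{"moves":[[0,0,0,1,0.01]]}'>/dev/null; python3 tq.py
```

```text
th -145.86 Tz 0.231 F [3.  3.4 5.2] w 0.0143
th -146.87 Tz 0.295 F [3.2 4.3 4.8] w 0.0143
th -147.86 Tz 0.301 F [3.2 4.6 4.1] w 0.0144
```

```bash
python3 nudge.py '{"moves":[[0,0,0,1,0.01]]}'>/dev/null; python3 tq.py;python3 nudge.py '{"moves":[[0,0,0,1,0.01]]}'>/dev/null; python3 tq.py;python3 nudge.py '{"moves":[[0,0,0,1,0.01]]}'>/dev/null; python3 tq.py; python3 nudge.py '{"moves":[[0,0,0,1,0.01]]}'>/dev/null; python3 tq.py
```

```text
th -148.85 Tz 0.410 F [2.6 4.3 5. ] w 0.0140
th -149.85 Tz 0.411 F [3.5 2.9 5.2] w 0.0140
th -150.84 Tz 0.503 F [3.3 4.  5. ] w 0.0147
th -151.84 Tz 0.523 F [3.5 3.3 5.1] w 0.0147
```

```bash
python3 nudge.py '{"moves":[[0,0,0,1,0.01]]}'>/dev/null; python3 tq.py;python3 nudge.py '{"moves":[[0,0,0,1,0.01]]}'>/dev/null; python3 tq.py;python3 nudge.py '{"moves":[[0,0,0,1,0.01]]}'>/dev/null; python3 tq.py; python3 nudge.py '{"moves":[[0,0,0,1,0.01]]}'>/dev/null; python3 tq.py
```

```text
th -152.84 Tz 0.467 F [2.9 3.6 5.1] w 0.0144
th -153.84 Tz 0.473 F [3.2 4.9 5.2] w 0.0144
th -154.84 Tz 0.429 F [3.5 4.3 5.7] w 0.0143
th -155.85 Tz 0.323 F [2.5 4.3 5. ] w 0.0146
```

```bash
python3 nudge.py '{"moves":[[0,0,0,1,0.01]]}'>/dev/null; python3 tq.py;python3 nudge.py '{"moves":[[0,0,0,1,0.01]]}'>/dev/null; python3 tq.py;python3 nudge.py '{"moves":[[0,0,0,1,0.01]]}'>/dev/null; python3 tq.py; python3 nudge.py '{"moves":[[0,0,0,1,0.01]]}'>/dev/null; python3 tq.py
```

```text
th -156.86 Tz 0.344 F [3.9 5.2 5.6] w 0.0141
th -157.86 Tz 0.201 F [2.9 3.1 5.9] w 0.0144
th -158.87 Tz 0.195 F [4.  4.8 5.7] w 0.0148
th -159.88 Tz 0.158 F [3.7 4.1 5. ] w 0.0144
```

```bash
python3 nudge.py '{"moves":[[0,0,0,1,0.01]]}'>/dev/null; python3 tq.py;python3 nudge.py '{"moves":[[0,0,0,1,0.01]]}'>/dev/null; python3 tq.py;python3 nudge.py '{"moves":[[0,0,0,1,0.01]]}'>/dev/null; python3 tq.py; python3 nudge.py '{"moves":[[0,0,0,1,0.01]]}'>/dev/null; python3 tq.py
```

```text
th -160.88 Tz -0.014 F [2.9 3.2 5.5] w 0.0147
th -161.88 Tz -0.018 F [3.3 4.4 4.6] w 0.0141
th -162.89 Tz -0.052 F [3.8 4.2 4.6] w 0.0141
th -163.89 Tz -0.082 F [4.1 4.4 4.6] w 0.0142
```

The torque fell away to zero, which is the first click. I'll release, rise and check.

```bash
python3 nudge.py '{"moves":[[0,0,0,0,0.01],[0,0,0,0,0.06],[0,0,0,0,0.06],[0,0,0,0,0.06],[0,0,0,0,0.06],[0,0,-0.02,0,0.06],[0,0,-0.04,0,0.06],[0,0,-0.04,0,0.06],[0,0,-0.02,0,0.06],[0,0,0,0,0.06]]}'
python3 to.py .4 .1 .36
```

```text
time_s: 46.65
position: [0.6458, -0.1693, 0.3846]
tool_rot: [[0.279, -0.96, 0.006], [-0.96, -0.279, -0.003], [0.004, -0.005, -1.0]]
ft_force: [-0.8, -1.0, 0.1]
grip_width: 0.0598
gripper_force: 0.0
t 46.65 pos [ 0.6458 -0.1693  0.3846] th -163.82 q6 139.0 turn 0.00  dx -0.3271 dy 0.1611 dz 0.0246 w 0.0598 F [-0.8 -1.   0.1] g 0.0
```

```bash
python3 nudge.py '{"moves":[[-0.02,0.01,0,0,0.06],[-0.036,0.018,0,0,0.06],[-0.036,0.018,0,0,0.06],[-0.036,0.018,0,0,0.06],[-0.036,0.018,0,0,0.06],[-0.036,0.018,0,0,0.06],[-0.036,0.018,0,0,0.06],[-0.036,0.018,0,0,0.06],[-0.03,0.015,0,0,0.06],[-0.02,0.01,0,0,0.06]]}' | head -2
python3 nudge.py '{"moves":[[0,0,0,0,0.06],[0,0,0,0,0.06]]}' | head -2
python3 - <<'E'
from h import *
a=env.get_image("scene")["pixels"][:,:,::-1];b=env.get_image("top")["pixels"][:,:,::-1]
A=cv2.resize(a[165:305,130:300],(400,330),interpolation=cv2.INTER_CUBIC);B=cv2.resize(b[125:270,228:368],(400,414),interpolation=cv2.INTER_CUBIC)
C=np.zeros((600,800,3),np.uint8);C[:330,:400]=A;C[:414,400:]=B;C[330:,:300]=0
D=cv2.resize(a[100:350,0:512],(370,180));C[420:600,:370]=D;cv2.imwrite("pics/f.png",C)
E
```

```text
time_s: 47.65
position: [0.3992, 0.0965, 0.3804]
time_s: 47.85
position: [0.4011, 0.0951, 0.3806]
```

View pics/f.png

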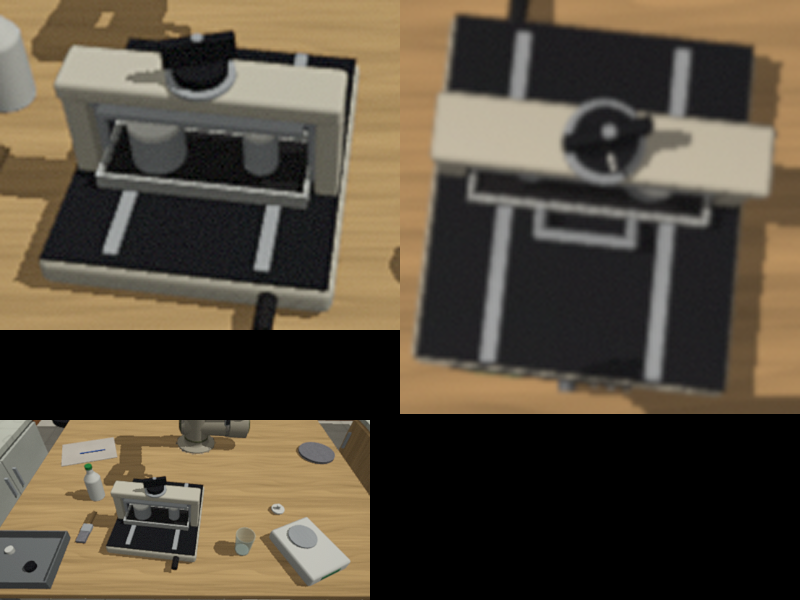

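The picture shows both lidded jars standing under the clamp plate, with the table fully in and its bar near (585,240). The beaker, bottle and brush are where they were.

```bash
python3 -c "
from rig import env
print(env.close_job())"
```

```text
the job is handed in; nothing more can be done
None
```

I lidded the small and large jars (no medium jar was there) and stood them on the table. Then I slid the table home and turned the clamp knob to its first click, judged by its torque falling to zero, and handed the job in at about 48 s.

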